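# Stand the tipped bottle up in its lane and take off its safety cap

## Robot

A 7-joint arm with a two-finger parallel gripper is mounted at the origin on the work surface. World frame = base frame: x ahead of the robot, y to its left, z up, the work surface at z = 0. Lengths are in mm, angles in rad, forces in N, time in s.
With the tool pointing down it reaches from about 400 to 850 mm from the base axis. Payload 6.9 kg.
Tool frame: the origin (TCP) lies midway between the tips of the shut fingers; the grasp point (between the pads) lies 19 mm behind it; z points along the fingers, y is the line along which they close (so a half turn about z gives the same grasp; the last joint's range is limited). The gripper opens to 85 mm and grips with 20 to 120 N. Pads are 22 mm wide; open, the fingers measure 114 mm over their backs; the gripper's body (76 mm by 85 mm) begins 54 mm behind the grasp point. The pads swing forward as they close: fully open they stand 13 mm farther back than shut.
Start: joints at [-1.008, 0.507, -0.238, 1.5, 0.126, 1.149, -0.155], TCP at [275.69, 560.898, 231.275] pointing down, gripper open.
Joint ranges: [-3.08, 3.08], [-0.24, 2.05], [-1.43, 1.35], [0, 2.5], [-1.52, 4.66], [0.17, 1.96], [-2.89, 2.89]. Speed limits (rad/s): [2.39, 2.39, 3.14, 3.14, 3.14, 3.14, 3.14].

## Interface

Orientations are given as a rotation vector (axis times angle).
In Python, from rig import bot gives the robot as it stands. The module is installed in compiled form; this text tells all that it offers.
- The arm moves only by the tool step_arm, never from a script. Its argument "increments" is a list of rows, each an object of numbers: "x", "y", "z": the shift along the tool's x, y, z in m; "rx", "ry", "rz": the turn, a rotation vector about the tool's x, y, z in degrees; "grip": the closure, from -1 (fully open) to 1 (shut), so that 0 is half open. A call has 1 to 12 rows; each row shifts and turns the commanded pose from where the row before left it, along the tool's axes as they then stand; what a row does not reach is not made up. A row lasts 1/10 s, in which the tool goes at most 50 mm and 8.59 degrees, less where a joint would pass 70% of its speed; a pose out of reach is approached as far as the arm can. A call with a gripper value outside its range is refused whole. The fingers move at their own pace and stop on an object; the grip force is fixed at half the most. Time passes only in rows, so rows that do not move let the fingers close. It gives the time, the measured TCP pose, the force, the opening and the grip force at its end, in the units of the state.
- bot.read_state(): the state, without advancing time (a new reading comes with each control period).
- bot.get_image(name): name is "scene" or "top" or "wrist"; returns a dict with "frame" (400x640x3 uint8, blue, green, red), "vfov" (degrees; the focal length in pixels is half the picture's height over the tangent of half this angle, whatever the lens; pixels are square), "cx", "cy" (the principal point, pixels), "rvec" (rotation vector, rad) and "tvec" (3), from world to camera coordinates, as OpenCV has them. Camera axes: x right, y down, z forward; pixel columns grow to the right and rows downward; lengths in mm; the calibration is good to about 2 mm. A picture is of the moment at which its call begins. There is no depth.
- bot.finish_job(): hands the job in; it is judged then, once.
The state is a dict: "time": time; "joint_positions": joint angles; "dq": joint speeds; "effort": joint torques, N m; "tcp_pos": TCP position; "orientation": TCP orientation; "ft_force": force on the tool from outside, world axes, zero at the start; "ft_torque": the same for the moment, N m; "gripper_width": opening from 0.0 (shut) to 1.0 (fully open); "gripper_force": force on a finger pad.
Only numpy, scipy, OpenCV 4.12 (cv2) and the standard library are available. Lean on these libraries where they do the work, as an engineer would, in place of code of your own. Each camera call takes 0.05 s, during which the arm holds its last target. There are 200 camera calls.

## Task

The square bottle with the white push-and-turn safety cap has tipped over in the lane board: stand it upright in its lane, at the spot where it lies, leaving the other bottles standing where they are. Then press its cap down, twist it anticlockwise while pressed and lift it off, leaving the bottle standing. Finish holding the cap level in the gripper straight above the open mouth, a good 5 cm clear of it; do not put it down or let go.

Things in the scene. Friction and masses are not known exactly. Their poses are not given: they have to be found in the camera images.
- tray: Plywood lane board fixed flat on the table, 410 x 322 x 15 mm. Origin: centre of its underside; x along the lanes, to the robot's right; z up. Three lanes (channels) 61 mm wide, 10 mm deep, floors 5 mm above the table, centre lines at y = -100, 0, +100 mm, from x = -193 to 193 mm; solid ribs between, tops 15 mm up. A bottle stands at x = 162 mm in each; near the middle two lanes hold one more each, the third the tipped one.
- bottle: The tipped bottle, the only square one: amber plastic, body 56 x 56 x 92 mm high, 134 mm tall with its cap, 0.2 to 0.4 kg. Origin: on its axis, 60 mm above its base. x runs from base to cap: at the start level along its lane, cap to the robot's right; up when it stands. z points up at the start. 2.5 mm of play each side in the lane: standing there it turns only 5 degrees or so before the ribs stop it.
- cap: Push-and-turn cap, ribbed white plastic, 45 mm in diameter, 26 mm tall, 30 g, locked on the bottle's neck. Origin: centre of its underside, on the bottle 108 mm above the base (8 mm above the shoulder); x to its top. Sprung: 5 N start it down, 12 N clear the safety teeth at 3.5 mm, 15 N reach the stop at 5.5 mm. It turns only while pressed past 3.5 mm, anticlockwise seen from above.
- bottle_base (a point): Centre of the square bottle's base, 60 mm below its origin along its x axis. Capped, its weight lies about 55 mm above the base: let go within about 20 degrees of upright on its lane's floor, it rocks onto its base by itself.
- bottle_mouth (a point): Centre of the square bottle's mouth, the rim of its neck (27 mm), 125 mm above the base and 65 mm from its origin along its x. The shoulder ends and the neck begins 100 mm above the base.
- cap_top (a point): Centre of the cap's flat top, 26 mm above its underside and 134 mm above the bottle's base while it is on. Turned 40 to 85 degrees relative to the bottle (63 is best; a stop at 85), the cap is free and lifts straight off; the liner then pushes it up. Unpressed or clockwise it does not turn.
- mid_a: Bystander: olive round bottle, 54 mm in diameter and 140 mm tall with an aluminium cap (27 mm); stands upright in a lane. Origin: centre of its base, z up.
- mid_b: Bystander: cream round bottle, 54 mm in diameter and 140 mm tall with an aluminium cap (27 mm); stands upright in a lane. Origin: centre of its base, z up.
- end_a: Bystander: rose round bottle, 54 mm in diameter and 140 mm tall with an aluminium cap (27 mm); stands upright in a lane. Origin: centre of its base, z up..
- end_b: Bystander: amber round spray bottle, 48 mm in diameter, 135 mm tall, black spray head. Origin: centre of its base, z up.
- end_c: Bystander: olive round bottle, 54 mm in diameter and 140 mm tall with an aluminium cap (27 mm); stands upright in a lane. Origin: centre of its base, z up..
Things that resemble listed ones, but are neither listed nor needed, are in the scene too. What is shaped like the cap but blue or purple is not meant.

How it is judged (in metres and radians):
On the way, in this order (a step that is already met when the one before it is completed fails the run):
1. the square bottle stands upright in its lane at the spot where it lay, at rest, with its cap still locked on and not pressed (angle between bottle's own x axis and vertical below 0.1 rad and height (world z) of bottle_base below 0.009 m and x of bottle_base in the frame of tray between -0.18 and 0.14 m and (y of bottle_base in the frame of tray between -0.112 and -0.088 m or y of bottle_base in the frame of tray between -0.012 and 0.012 m or y of bottle_base in the frame of tray between 0.088 and 0.112 m) and distance of bottle_base from where it was at the start of the episode below 0.095 m and linear speed of bottle below 0.03 m/s and x of cap in the frame of bottle between 0.0462 and 0.051 m), for 0.2 s.
2. the cap is pressed down by more than 3.5 mm on the standing bottle (angle between bottle's own x axis and vertical below 0.1 rad and height (world z) of bottle_base below 0.009 m and x of bottle_base in the frame of tray between -0.18 and 0.14 m and (y of bottle_base in the frame of tray between -0.112 and -0.088 m or y of bottle_base in the frame of tray between -0.012 and 0.012 m or y of bottle_base in the frame of tray between 0.088 and 0.112 m) and distance of bottle_base from where it was at the start of the episode below 0.095 m and x of cap in the frame of bottle below 0.0445 m and contact force between the fingers and cap above 1 N), for 0.02 s.
3. the cap is twisted by more than 35 degrees on the neck of the standing bottle (angle between bottle's own x axis and vertical below 0.1 rad and height (world z) of bottle_base below 0.009 m and x of bottle_base in the frame of tray between -0.18 and 0.14 m and (y of bottle_base in the frame of tray between -0.112 and -0.088 m or y of bottle_base in the frame of tray between -0.012 and 0.012 m or y of bottle_base in the frame of tray between 0.088 and 0.112 m) and distance of bottle_base from where it was at the start of the episode below 0.095 m and x of cap in the frame of bottle below 0.056 m and angle between the y axis of cap and the y axis of bottle, either way round above 0.61 rad), for 0.02 s.
At the end, for the whole second after the job is handed in: The square bottle stands at rest on its lane's floor (within 0.1 rad of upright, 12 mm of the lane's centre line, base within 95 mm of where it lay); the fingers hold the cap level within 0.3 rad, 40 mm or more above the mouth, within 30 mm of straight above it; the other bottles stand (angle between bottle's own x axis and vertical below 0.1 rad and height (world z) of bottle_base below 0.009 m and x of bottle_base in the frame of tray between -0.18 and 0.14 m and (y of bottle_base in the frame of tray between -0.112 and -0.088 m or y of bottle_base in the frame of tray between -0.012 and 0.012 m or y of bottle_base in the frame of tray between 0.088 and 0.112 m) and distance of bottle_base from where it was at the start of the episode below 0.095 m and linear speed of bottle below 0.02 m/s and x of cap in the frame of bottle above 0.105 m and horizontal distance between cap and bottle_mouth below 0.03 m and angle between cap's own x axis and vertical below 0.3 rad and contact force between the fingers and cap above 1 N and contact force between cap and bottle below 0.05 N and linear speed of cap below 0.03 m/s and angle between each of mid_a, mid_b, end_a, end_b, end_c's own z axis and vertical below 0.15 rad); the arm keeps its last pose, push and grip.
It fails at once if another bottle is tipped over or shifted by more than 30 mm (angle between any of mid_a, mid_b, end_a, end_b, end_c's own z axis and vertical above 0.4 rad or distance of any of mid_a, mid_b, end_a, end_b, end_c from where it was at the start of the episode above 0.03 m).
It also fails if it takes over 51 s, if anything falls off the work surface, if the arm or the gripper's body presses on something with over 40 N, if the wrist force passes 120 N, or if a joint passes its speed limit or range.

## Working session

There is one attempt and no reset: what is moved stays moved. The work goes in short steps, Python scripts to look and compute and a tool call to move; the robot and the scene stay as the last step left them, time stands still between calls to the robot, and variables do not carry over. Pictures are saved under pics/ and viewed, at most 10 in all, crops included, and the job is handed in when it is done.

Besides the shell and the picture viewer there is one more tool, called after "Call:" as name([rows], argument=value, ...), one row to a line, values as JSON. step_arm: Moves the arm, as the interface text tells. Its arguments: {"type":"object","properties":{"increments":{"type":"array","items":{"type":"object","properties":{"x":{"type":"number"},"y":{"type":"number"},"z":{"type":"number"},"rx":{"type":"number"},"ry":{"type":"number"},"rz":{"type":"number"},"grip":{"type":"number"}}}}},"required":["increments"]}

```bash
mkdir -p pics
cat > h.py <<'E'
from rig import bot
import numpy as np, cv2
from scipy.spatial.transform import Rotation as R
def cam(n,save=None):
    d=bot.get_image(n)
    if save: cv2.imwrite('pics/'+save,d['frame'])
    return d
def K(d):
    h=d['frame'].shape[0]; f=h/2/np.tan(np.radians(d['vfov'])/2)
    return np.array([[f,0,d['cx']],[0,f,d['cy']],[0,0,1.]])
def proj(d,p):
    return cv2.projectPoints(np.array(p,float).reshape(-1,3),np.array(d['rvec'],float),np.array(d['tvec'],float),K(d),None)[0].reshape(-1,2)
def back(d,uv,z):
    Rm=cv2.Rodrigues(np.array(d['rvec'],float))[0]; c=-Rm.T@np.array(d['tvec'],float).ravel()
    uv=np.array(uv,float).reshape(-1,2)
    r=(Rm.T@np.linalg.inv(K(d))@np.c_[uv,np.ones(len(uv))].T).T
    return c+r*((z-c[2])/r[:,2])[:,None]
def campos(d):
    Rm=cv2.Rodrigues(np.array(d['rvec'],float))[0]; return -Rm.T@np.array(d['tvec'],float).ravel()
def st():
    s=bot.read_state(); print(s['time'],np.round(s['tcp_pos'],1),np.round(R.from_rotvec(s['orientation']).as_matrix(),3).tolist(),np.round(s['joint_positions'],3),np.round(s['ft_force'],1),s['gripper_width'],s['gripper_force']); return s
E
python3 - <<'E'
from h import *
for n in('scene','top','wrist'):
    d=cam(n,n+'0.png'); print(n,d['vfov'],d['cx'],d['cy'],campos(d),d['frame'].shape)
np.save('pics/x.npy',0)
st()
E
```

```text
scene 42.85226713184711 324.9685831908821 202.50221265115147 [925.97017768 512.90100721 791.22695977] (400, 640, 3)
top 44.14378615469654 328.5050920899726 202.5774617635214 [397.95280293   4.03523958 927.31501804] (400, 640, 3)
wrist 68.12437479877808 320.9123628912457 194.48550106184155 [201.62056258 596.09875373 372.88911319] (400, 640, 3)
0.15 [275.5 560.5 230.6] [[-0.897, 0.441, -0.001], [0.441, 0.897, -0.001], [-0.0, -0.001, -1.0]] [-1.009  0.508 -0.238  1.501  0.126  1.149 -0.155] [-0.7 -0.7 -0.4] 0.9977748077651541 0.0
```

View pics/top0.png

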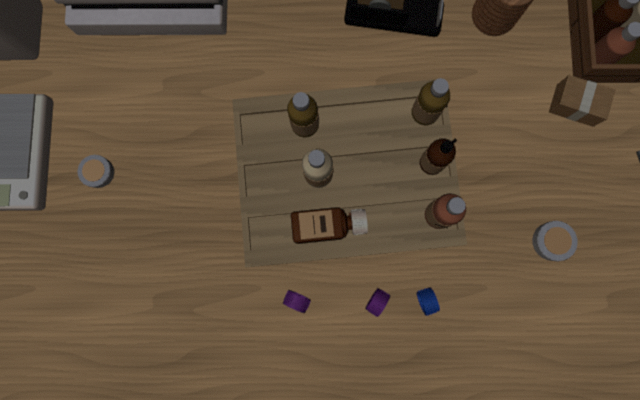

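View pics/scene0.png

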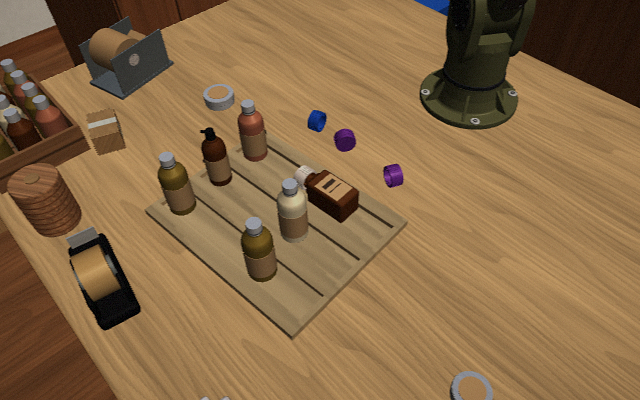

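Run:
```python
import cv2,numpy as np
a=cv2.imread('pics/top0.png')[70:275,225:480]
a=cv2.resize(np.clip(a*2.2,0,255).astype('uint8'),None,fx=3,fy=2.9,interpolation=cv2.INTER_CUBIC)
a=cv2.resize(cv2.imread('pics/top0.png')[70:270,225:485],None,fx=3,fy=3,interpolation=cv2.INTER_CUBIC)
cv2.imwrite('pics/c1.png',np.clip(a*2.2,0,255).astype('uint8'))
```

```text
(no output)
```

View pics/c1.png

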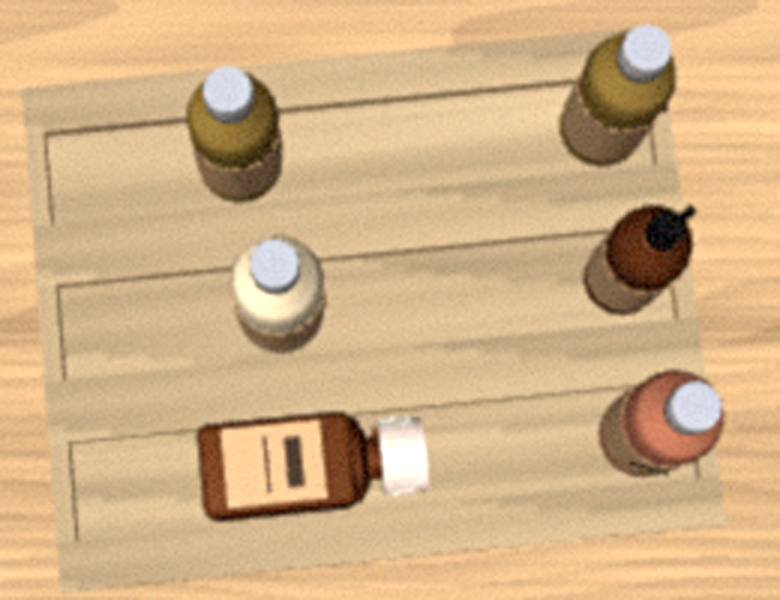

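The crop shows the tray corners at about TL (22,92), BL (62,590), BR (725,522). The bottle's top face spans (198,427) to (208,520) at the base and (355,413) to (365,508) at the shoulder. The cap's end is at (428,455).

Run:
```python
from h import *
d=cam('top')
f=lambda c,z: back(d,np.array(c,float)/3+[225,70],z)
t=f([(22,92),(62,590),(725,522)],15); print(t.round(1))
ex=t[2]-t[1]; print('len',np.linalg.norm(ex),np.linalg.norm(t[0]-t[1]))
ex/=np.linalg.norm(ex); ang=np.degrees(np.arctan2(ex[1],ex[0])); print('tray x ang',ang)
ctr=(t[0]+t[2])/2; ctr[2]=0; ey=np.array([-ex[1],ex[0],0]); print('ctr',ctr,ex,ey)
b=f([(198,427),(208,520),(355,413),(365,508)],61); c=f([(428,455)],33)
caps=f([(228,92),(274,262),(646,50),(693,404)],145)
for p in list(b)+list(c)+list(caps): print(p.round(1),((p-ctr)@ex).round(1),((p-ctr)@ey).round(1))
```

```text
[[ 719.5  191.3   15. ]
 [ 403.1  159.4   15. ]
 [ 443.4 -247.5   15. ]]
len 408.8710029112242 318.01651726496766
tray x ang -84.33446521531502
ctr [581.46752061 -28.06420723   0.        ] [ 0.09872117 -0.99511513  0.        ] [0.99511513 0.09872117 0.        ]
[497.9  73.3  61. ] -109.1 -73.2
[443.2  67.   61. ] -108.3 -128.2
[505.9 -19.3  61. ] -16.2 -74.3
[449.9 -24.8  61. ] -16.2 -130.6
[483.6 -64.2  33. ] 26.3 -101.0
[673.2  51.5 145. ] -70.1 99.2
[577.8  26.2 145. ] -54.3 1.7
[ 696.3 -178.6  145. ] 161.1 99.4
[ 499.7 -197.1  145. ] 160.2 -98.0
```

Call:
step_arm([
  {"rz":8.3,"grip":-1},
  {"rz":8.3,"grip":-1},
  {"rz":8.3,"grip":-1},
  {"rz":8.3,"grip":-1},
  {"rz":8.3,"grip":-1},
  {"rz":8.3,"grip":-1},
  {"rz":8.3,"grip":-1},
])

```text
schema error: expected keys x, y, z, rx, ry, rz, grip
```

Call:
step_arm([
  {"x":-0.0466,"y":0.0122,"z":0.001,"grip":-1},
  {"x":-0.0466,"y":0.0122,"grip":-1},
  {"x":-0.0466,"y":0.0122,"grip":-1},
  {"x":-0.0466,"y":0.0122,"grip":-1},
  {"x":-0.0466,"y":0.0122,"grip":-1},
  {"x":-0.0466,"y":0.0122,"grip":-1},
  {"x":-0.0466,"y":0.0122,"grip":-1},
  {"x":-0.0466,"y":0.0122,"grip":-1},
  {"x":-0.0466,"y":0.0122,"grip":-1},
  {"x":-0.0466,"y":0.0122,"grip":-1},
  {"x":-0.0466,"y":0.0122,"grip":-1},
  {"x":-0.0466,"y":0.0122,"grip":-1},
])

```text
schema error: expected keys x, y, z, rx, ry, rz, grip
```

```bash
cat >> h.py <<'E'
ctr=np.array([581.5,-28.1,0]); ex=np.array([.0987,-.9951,0]); ey=np.array([.9951,.0987,0])
def W(x,y,z): return ctr+ex*x+ey*y+np.array([0,0,z])
def rel(s):  # tray coords of tcp and tilt
    M=R.from_rotvec(s['orientation']).as_matrix(); p=np.array(s['tcp_pos'])-ctr
    print('tray xyz',[round(float(v),1) for v in (p@ex,p@ey,p[2])],'tilt z->(-ex)',np.degrees(np.arctan2(-M[:,2]@ex,-M[2,2])).round(1),'yaw err',np.degrees(np.arctan2(M[:,1]@ex,M[:,1]@ey)).round(1),'y.Z',M[2,1].round(3)); return M
def shift(s,x,y,z):
    M=R.from_rotvec(s['orientation']).as_matrix(); print('tool shift m',(M.T@(W(x,y,z)-np.array(s['tcp_pos']))/1000).round(4))
E
python3 - <<'E'
from h import *
s=st(); rel(s); d=cam('wrist','w1.png')
# predicted body corners
P=[W(x,y,61) for x in(-108.5,-16.5) for y in(-128,-72)]+[W(25.5,-100,33)]
im=np.clip(d['frame']*2.,0,255).astype('uint8')
for u in proj(d,P): cv2.circle(im,tuple(int(v) for v in u),4,(0,255,0),1)
cv2.imwrite('pics/w1.png',im)
E
```

```text
0.2 [275.6 560.6 230.7] [[-0.897, 0.441, -0.0], [0.441, 0.897, -0.001], [0.0, -0.001, -1.0]] [-1.008  0.508 -0.238  1.501  0.126  1.149 -0.155] [ 0.5 -0.3  0.8] 1.0019991847815908 0.0
tray xyz [-616.0, -246.3, 230.7] tilt z->(-ex) -0.1 yaw err -58.2 y.Z -0.001
```

View pics/w1.png

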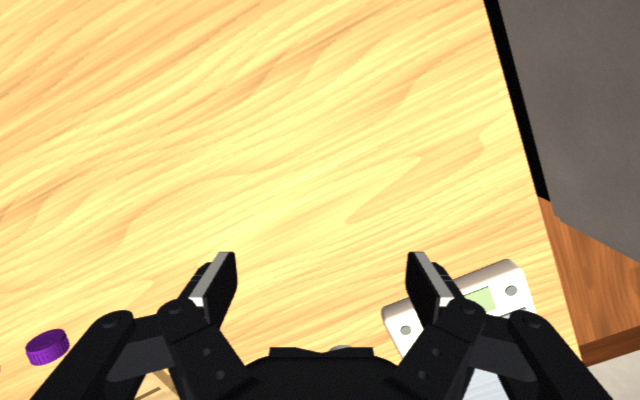

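The moves were refused because every key is required. The view is therefore still from the start pose: bare table, with the scale at the lower right. I'll resend with full rows.

Call:
step_arm([
  {"x":0,"y":0,"z":0,"rx":0,"ry":0,"rz":8.3,"grip":-1},
  {"x":0,"y":0,"z":0,"rx":0,"ry":0,"rz":8.3,"grip":-1},
  {"x":0,"y":0,"z":0,"rx":0,"ry":0,"rz":8.3,"grip":-1},
  {"x":0,"y":0,"z":0,"rx":0,"ry":0,"rz":8.3,"grip":-1},
  {"x":0,"y":0,"z":0,"rx":0,"ry":0,"rz":8.3,"grip":-1},
  {"x":0,"y":0,"z":0,"rx":0,"ry":0,"rz":8.3,"grip":-1},
  {"x":0,"y":0,"z":0,"rx":0,"ry":0,"rz":8.3,"grip":-1},
])

```text
time: 0.95
tcp_pos: [275.6, 560.8, 231.2]
orientation: [2.115, 2.323, -0.0]
ft_force: [0.5, -0.3, 0.1]
gripper_width: 1.003
gripper_force: 0.0
```

Call:
step_arm([
  {"x":-0.0466,"y":0.0122,"z":0,"rx":0,"ry":0,"rz":0,"grip":-1},
  {"x":-0.0466,"y":0.0122,"z":0,"rx":0,"ry":0,"rz":0,"grip":-1},
  {"x":-0.0466,"y":0.0122,"z":0,"rx":0,"ry":0,"rz":0,"grip":-1},
  {"x":-0.0466,"y":0.0122,"z":0,"rx":0,"ry":0,"rz":0,"grip":-1},
  {"x":-0.0466,"y":0.0122,"z":0,"rx":0,"ry":0,"rz":0,"grip":-1},
  {"x":-0.0466,"y":0.0122,"z":0,"rx":0,"ry":0,"rz":0,"grip":-1},
  {"x":-0.0466,"y":0.0122,"z":0,"rx":0,"ry":0,"rz":0,"grip":-1},
  {"x":-0.0466,"y":0.0122,"z":0,"rx":0,"ry":0,"rz":0,"grip":-1},
  {"x":-0.0466,"y":0.0122,"z":0,"rx":0,"ry":0,"rz":0,"grip":-1},
  {"x":-0.0466,"y":0.0122,"z":0,"rx":0,"ry":0,"rz":0,"grip":-1},
  {"x":-0.0466,"y":0.0122,"z":0,"rx":0,"ry":0,"rz":0,"grip":-1},
  {"x":-0.0466,"y":0.0122,"z":0,"rx":0,"ry":0,"rz":0,"grip":-1},
])

```text
time: 2.15
tcp_pos: [477.5, 17.3, 231.5]
orientation: [2.107, 2.33, 0.001]
ft_force: [1.8, -0.5, -0.4]
gripper_width: 1.0
gripper_force: 0.0
```

Run:
```python
from h import *
s=st(); rel(s); d=cam('wrist')
P=[W(x,y,61) for x in(-108.5,-16.5) for y in(-128,-72)]+[W(25.5,-100,33)]
im=np.clip(d['frame']*1.6,0,255).astype('uint8')
for u in proj(d,P): cv2.circle(im,tuple(int(v) for v in u),4,(0,255,0),1)
cv2.imwrite('pics/w2.png',im)
```

```text
2.15 [477.5  17.3 231.5] [[-0.1, 0.995, 0.001], [0.995, 0.1, 0.0], [0.0, 0.001, -1.0]] [-0.257  0.282  0.223  1.877 -0.074  0.99   0.099] [ 1.8 -0.5 -0.4] 0.9999336823833875 0.0
tray xyz [-55.4, -99.0, 231.5] tilt z->(-ex) 0.0 yaw err -0.1 y.Z 0.001
```

View pics/w2.png

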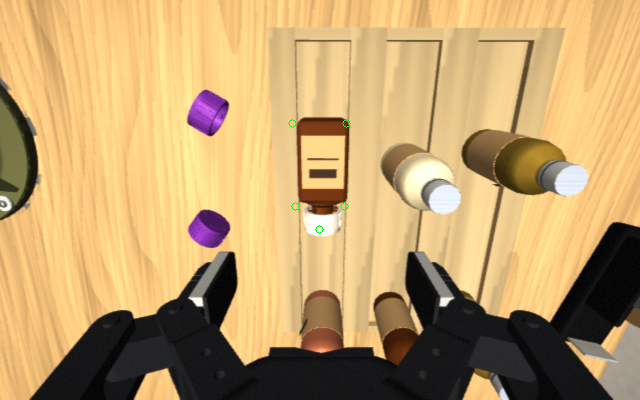

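The wrist view shows the square bottle at (322,160), cap to (322,222). That is about 3 px towards +y and 5 px towards the base from my prediction, so the estimate is good to about 4 mm. I'll tilt the tool 30° next.

Call:
step_arm([
  {"x":0,"y":0,"z":0,"rx":0,"ry":7.5,"rz":0,"grip":-1},
  {"x":0,"y":0,"z":0,"rx":0,"ry":7.5,"rz":0,"grip":-1},
  {"x":0,"y":0,"z":0,"rx":0,"ry":7.5,"rz":0,"grip":-1},
  {"x":0,"y":0,"z":0,"rx":0,"ry":7.5,"rz":0,"grip":-1},
  {"x":0,"y":0,"z":0,"rx":0,"ry":0,"rz":0,"grip":-1},
])

```text
time: 2.7
tcp_pos: [477.1, 14.9, 229.6]
orientation: [-1.827, -2.001, -0.488]
ft_force: [-0.2, -0.8, -1.0]
gripper_width: 1.001
gripper_force: 0.0
```

Run:
```python
from h import *
s=st(); rel(s); shift(s,-68.5,-98.5,120); shift(s,-68.5,-98.5,24)
```

```text
2.7 [477.1  14.9 229.6] [[-0.077, 0.996, -0.049], [0.862, 0.091, 0.499], [0.501, -0.003, -0.865]] [ 0.185  0.396  0.126  1.849 -0.573  1.19   0.695] [-0.2 -0.8 -1. ] 1.0013311086841552 0.0
tray xyz [-53.1, -99.6, 229.6] tilt z->(-ex) 30.1 yaw err 0.4 y.Z -0.003
tool shift m [-0.0416  0.0014  0.1026]
tool shift m [-0.0898  0.0017  0.1856]
```

Call:
step_arm([
  {"x":-0.018,"y":0.0004,"z":0.0371,"rx":0,"ry":0,"rz":0,"grip":-1},
  {"x":-0.018,"y":0.0004,"z":0.0371,"rx":0,"ry":0,"rz":0,"grip":-1},
  {"x":-0.018,"y":0.0004,"z":0.0371,"rx":0,"ry":0,"rz":0,"grip":-1},
  {"x":-0.009,"y":0.0003,"z":0.0186,"rx":0,"ry":0,"rz":0,"grip":-1},
  {"x":-0.009,"y":0.0002,"z":0.0186,"rx":0,"ry":0,"rz":0,"grip":-1},
  {"x":-0.009,"y":0,"z":0.0186,"rx":0,"ry":0,"rz":0,"grip":-1},
  {"x":-0.009,"y":0,"z":0.0186,"rx":0,"ry":0,"rz":0,"grip":-1},
  {"x":0,"y":0,"z":0,"rx":0,"ry":0,"rz":0,"grip":-1},
])

```text
time: 3.5
tcp_pos: [476.0, 35.8, 24.0]
orientation: [-1.816, -2.012, -0.482]
ft_force: [-0.4, 0.3, 0.4]
gripper_width: 0.999
gripper_force: 0.0
```

Run:
```python
from h import *
s=st(); rel(s)
```

```text
3.5 [476.   35.8  24. ] [[-0.087, 0.995, -0.054], [0.862, 0.103, 0.497], [0.5, -0.004, -0.866]] [ 0.225  0.694  0.012  2.056 -0.777  0.748  1.011] [-0.4  0.3  0.4] 0.998991264568013 0.0
tray xyz [-74.0, -98.6, 24.0] tilt z->(-ex) 30.0 yaw err -0.2 y.Z -0.004
```

Call:
step_arm([
  {"x":0,"y":0,"z":0,"rx":0,"ry":0,"rz":0,"grip":1},
  {"x":0,"y":0,"z":0,"rx":0,"ry":0,"rz":0,"grip":1},
  {"x":0,"y":0,"z":0,"rx":0,"ry":0,"rz":0,"grip":1},
  {"x":0,"y":0,"z":0,"rx":0,"ry":0,"rz":0,"grip":1},
  {"x":0,"y":0,"z":0,"rx":0,"ry":0,"rz":0,"grip":1},
  {"x":0,"y":0,"z":0,"rx":0,"ry":0,"rz":0,"grip":1},
  {"x":0,"y":0,"z":0,"rx":0,"ry":0,"rz":0,"grip":1},
  {"x":0,"y":0,"z":0,"rx":0,"ry":0,"rz":0,"grip":1},
])

```text
time: 4.3
tcp_pos: [478.1, 34.2, 26.8]
orientation: [-1.819, -2.012, -0.49]
ft_force: [-0.1, 0.3, 7.1]
gripper_width: 0.646
gripper_force: 64.5
```

Call:
step_arm([
  {"x":0.01,"y":0,"z":-0.0173,"rx":0,"ry":0,"rz":0,"grip":1},
  {"x":0.01,"y":0,"z":-0.0173,"rx":0,"ry":0,"rz":0,"grip":1},
  {"x":0.01,"y":0,"z":-0.0173,"rx":0,"ry":0,"rz":0,"grip":1},
  {"x":0,"y":0,"z":0,"rx":0,"ry":0,"rz":0,"grip":1},
])

```text
time: 4.7
tcp_pos: [478.5, 33.7, 87.4]
orientation: [-1.821, -2.015, -0.49]
ft_force: [-0.0, -0.2, -3.7]
gripper_width: 0.651
gripper_force: 65.2
```

Call:
step_arm([
  {"x":0,"y":0,"z":0,"rx":0,"ry":-6,"rz":0,"grip":1},
  {"x":0,"y":0,"z":0,"rx":0,"ry":-6,"rz":0,"grip":1},
  {"x":0,"y":0,"z":0,"rx":0,"ry":-6,"rz":0,"grip":1},
  {"x":0,"y":0,"z":0,"rx":0,"ry":-6,"rz":0,"grip":1},
  {"x":0,"y":0,"z":0,"rx":0,"ry":-6,"rz":0,"grip":1},
  {"x":0,"y":0,"z":0,"rx":0,"ry":-6,"rz":0,"grip":1},
  {"x":0,"y":0,"z":0,"rx":0,"ry":-6,"rz":0,"grip":1},
  {"x":0,"y":0,"z":0,"rx":0,"ry":-6,"rz":0,"grip":1},
  {"x":0,"y":0,"z":0,"rx":0,"ry":-6,"rz":0,"grip":1},
  {"x":0,"y":0,"z":0,"rx":0,"ry":-6,"rz":0,"grip":1},
])

```text
time: 5.7
tcp_pos: [477.3, 35.1, 85.1]
orientation: [1.815, 2.01, -0.489]
ft_force: [0.6, 0.3, -4.2]
gripper_width: 0.65
gripper_force: 64.9
```

Run:
```python
from h import *
s=st(); rel(s); d=cam('scene','s1.png')
```

```text
5.7 [477.3  35.1  85.1] [[-0.088, 0.995, 0.052], [0.86, 0.102, -0.5], [-0.503, 0.001, -0.864]] [-0.99   0.735  0.816  2.05   0.011  0.647 -0.201] [ 0.6  0.3 -4.2] 0.6504533828453863 64.8957359790802
tray xyz [-73.2, -97.5, 85.1] tilt z->(-ex) -30.2 yaw err -0.2 y.Z 0.001
```

Call:
step_arm([
  {"x":0,"y":0,"z":0,"rx":0,"ry":-6,"rz":0,"grip":1},
  {"x":0,"y":0,"z":0,"rx":0,"ry":-6,"rz":0,"grip":1},
  {"x":0,"y":0,"z":0,"rx":0,"ry":-6,"rz":0,"grip":1},
  {"x":0,"y":0,"z":0,"rx":0,"ry":-6,"rz":0,"grip":1},
  {"x":0,"y":0,"z":0,"rx":0,"ry":-6,"rz":0,"grip":1},
  {"x":0,"y":0,"z":0,"rx":0,"ry":0,"rz":0,"grip":1},
])

```text
time: 6.35
tcp_pos: [476.9, 36.1, 80.7]
orientation: [1.481, 1.653, -0.865]
ft_force: [0.3, 0.2, -5.3]
gripper_width: 0.645
gripper_force: 65.1
```

Run:
```python
from h import *
s=st(); M=rel(s); d=cam('scene')
# predicted bottle: grasp g; base 47 below along axis
ax=M@(R.from_euler('y',30,degrees=True).inv().as_matrix() @ np.array([-1,0,0]))
# initial: tool tilted +30 about y, bottle axis = ex = -(untilted tool x)
print('bottle axis',ax)
im=cv2.resize(np.clip(d['frame'][130:280,140:420]*2.,0,255).astype('uint8'),None,fx=2.8,fy=2.8,interpolation=cv2.INTER_CUBIC)
cv2.imwrite('pics/s2.png',im)
```

```text
6.35 [476.9  36.1  80.7] [[-0.058, 0.994, 0.088], [0.494, 0.105, -0.863], [-0.867, -0.007, -0.498]] [-1.247  1.149  0.99   1.954  0.121  0.81  -0.444] [ 0.3  0.2 -5.3] 0.6448507960121651 65.12564063072205
tray xyz [-74.3, -97.7, 80.7] tilt z->(-ex) -60.2 yaw err -0.4 y.Z -0.007
bottle axis [0.00647619 0.00348276 0.99997296]
```

View pics/s2.png

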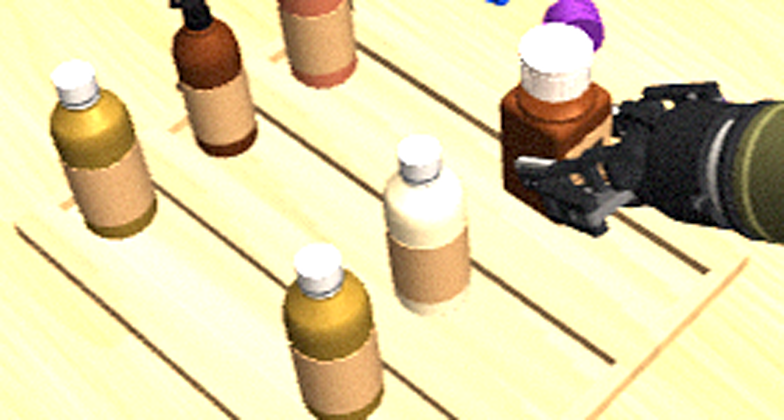

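The bottle is upright in the gripper: cap at (556,62), body at (556,150) in the crop, and the other bottles are standing. I'll lower it towards the lane.

Call:
step_arm([
  {"x":0.0087,"y":0.0008,"z":0.005,"rx":0,"ry":0,"rz":0,"grip":1},
  {"x":0.0087,"y":0,"z":0.005,"rx":0,"ry":0,"rz":0,"grip":1},
  {"x":0.0035,"y":0,"z":0.002,"rx":0,"ry":0,"rz":0,"grip":1},
  {"x":0,"y":0,"z":0,"rx":0,"ry":0,"rz":0,"grip":1},
])

```text
time: 6.8
tcp_pos: [478.0, 33.9, 61.0]
orientation: [1.493, 1.648, -0.86]
ft_force: [-0.2, 0.7, -3.6]
gripper_width: 0.649
gripper_force: 65.1
```

Run:
```python
from h import *
s=st(); rel(s); d=cam('top')
hsv=cv2.cvtColor(d['frame'],cv2.COLOR_BGR2HSV)
m=((hsv[...,1]<60)&(d['frame'].max(2)>90)).astype('uint8'); 
n,l,stt,c=cv2.connectedComponentsWithStats(m)
for i in range(1,n):
    if 60<stt[i,4]<3000:
        p=back(d,c[i],158)[0]-ctr; print(stt[i],c[i].round(1),(p@ex).round(1),(p@ey).round(1))
```

```text
6.8 [478.   33.9  61. ] [[-0.05, 0.995, 0.085], [0.499, 0.099, -0.861], [-0.865, -0.0, -0.502]] [-1.233  1.176  0.971  1.955  0.104  0.784 -0.462] [-0.2  0.7 -3.6] 0.649078307425303 65.12635946273804
tray xyz [-71.9, -96.9, 61.0] tilt z->(-ex) -59.9 yaw err 0.0 y.Z -0.0
[  65    5  157   21 2550] [143.3  16.3] -316.8 266.2
[628  22  12  14 148] [634.1  28.5] 488.2 161.1
[433  78  16  15 192] [440.4  85.2] 158.0 97.2
[579  81  18  32 324] [587.5  96.4] 392.1 54.0
[293  92  16  15 191] [300.2  99.1] -70.9 97.3
[308 149  17  17 214] [315.5 157.2] -55.5 -0.9
[ 77 155  33  32 431] [ 93.  170.3] -409.8 13.9
[449 197  17  16 206] [456.8 204.9] 157.9 -100.0
[294 204  29  31 675] [308.1 219.2] -76.9 -98.6
[537 221  41  40 676] [556.9 240.5] 304.9 -171.1
[218 225   6  15  63] [220.4 232.5] -215.1 -105.4
```

Call:
step_arm([
  {"x":0.0043,"y":0,"z":0.0025,"rx":0,"ry":0,"rz":0,"grip":1},
  {"x":0.0043,"y":0,"z":0.0025,"rx":0,"ry":0,"rz":0,"grip":1},
  {"x":0.0017,"y":0,"z":0.001,"rx":0,"ry":0,"rz":0,"grip":1},
  {"x":0,"y":0,"z":0,"rx":0,"ry":0,"rz":0,"grip":1},
])

```text
time: 7.25
tcp_pos: [478.1, 34.3, 49.0]
orientation: [1.49, 1.647, -0.861]
ft_force: [-0.0, 0.3, -3.1]
gripper_width: 0.645
gripper_force: 65.1
```

Call:
step_arm([
  {"x":0.0026,"y":0,"z":0.0015,"rx":0,"ry":0,"rz":0,"grip":1},
  {"x":0.0017,"y":0,"z":0.001,"rx":0,"ry":0,"rz":0,"grip":1},
  {"x":0,"y":0,"z":0,"rx":0,"ry":0,"rz":0,"grip":1},
])

```text
time: 7.55
tcp_pos: [478.3, 33.9, 45.6]
orientation: [1.489, 1.646, -0.861]
ft_force: [-1.5, 2.8, 3.9]
gripper_width: 0.652
gripper_force: 65.8
```

Call:
step_arm([
  {"x":0,"y":0,"z":0,"rx":0,"ry":0,"rz":0,"grip":0.2},
  {"x":0,"y":0,"z":0,"rx":0,"ry":0,"rz":0,"grip":-0.4},
  {"x":0,"y":0,"z":0,"rx":0,"ry":0,"rz":0,"grip":-1},
  {"x":0,"y":0,"z":0,"rx":0,"ry":0,"rz":0,"grip":-1},
  {"x":0,"y":0,"z":0,"rx":0,"ry":0,"rz":0,"grip":-1},
  {"x":0,"y":0,"z":0,"rx":0,"ry":0,"rz":0,"grip":-1},
])

```text
time: 8.15
tcp_pos: [478.1, 34.1, 44.4]
orientation: [1.49, 1.647, -0.861]
ft_force: [-0.9, -1.1, -0.0]
gripper_width: 0.999
gripper_force: 0.0
```

Run:
```python
from h import *
s=st(); rel(s); d=cam('scene')
im=cv2.resize(np.clip(d['frame'][130:280,240:420]*2.,0,255).astype('uint8'),None,fx=3.5,fy=3.5,interpolation=cv2.INTER_CUBIC)
cv2.imwrite('pics/s3.png',im)
d=cam('top')
hsv=cv2.cvtColor(d['frame'],cv2.COLOR_BGR2HSV)
m=((hsv[...,1]<60)&(d['frame'].max(2)>90)).astype('uint8'); 
n,l,stt,c=cv2.connectedComponentsWithStats(m)
for i in range(1,n):
    if 60<stt[i,4]<3000 and 280<c[i][0]<480:
        p=back(d,c[i],139)[0]-ctr; print(stt[i],c[i].round(1),(p@ex).round(1),(p@ey).round(1))
```

```text
8.15 [478.1  34.1  44.4] [[-0.05, 0.995, 0.086], [0.497, 0.1, -0.862], [-0.866, -0.0, -0.5]] [-1.228  1.203  0.955  1.954  0.091  0.767 -0.474] [-0.9 -1.1 -0. ] 0.9991258015364808 0.0
tray xyz [-72.1, -96.7, 44.4] tilt z->(-ex) -60.0 yaw err -0.1 y.Z -0.0
[433  78  16  15 192] [440.4  85.2] 163.1 104.1
[293  92  16  15 192] [300.2  99.1] -71.4 104.1
[305 149  20  24 255] [314.6 158.6] -57.3 1.2
[449 197  17  16 207] [456.8 205. ] 163.0 -98.1
[295 206  28  29 642] [308.2 220. ] -77.5 -97.8
```

View pics/s3.png

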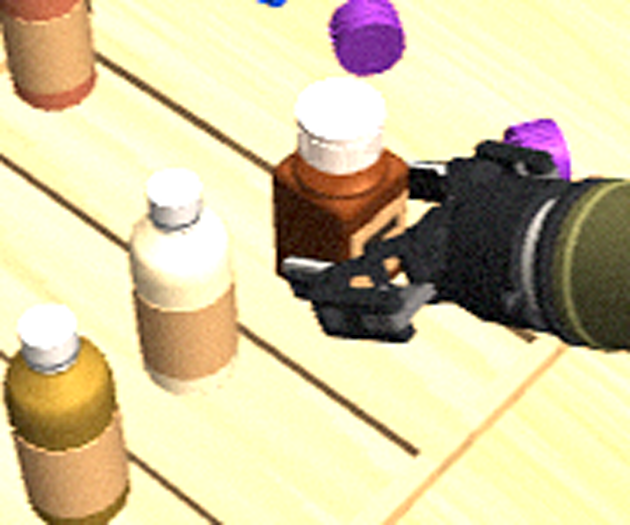

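The bottle stands upright in its lane with its cap on, clear of the opened fingers. I'll back the tool out along its own axis, then raise it and point it down.

Call:
step_arm([
  {"x":0,"y":0,"z":-0.02,"rx":0,"ry":0,"rz":0,"grip":-1},
  {"x":0,"y":0,"z":-0.04,"rx":0,"ry":0,"rz":0,"grip":-1},
  {"x":0,"y":0,"z":-0.04,"rx":0,"ry":0,"rz":0,"grip":-1},
  {"x":0,"y":0,"z":-0.04,"rx":0,"ry":0,"rz":0,"grip":-1},
  {"x":-0.0346,"y":0,"z":-0.02,"rx":0,"ry":0,"rz":0,"grip":-1},
  {"x":-0.0346,"y":0,"z":-0.02,"rx":0,"ry":0,"rz":0,"grip":-1},
  {"x":-0.0346,"y":0,"z":-0.02,"rx":0,"ry":0,"rz":0,"grip":-1},
  {"x":0,"y":0,"z":0,"rx":0,"ry":0,"rz":0,"grip":-1},
])

```text
time: 9.05
tcp_pos: [467.4, 154.2, 239.2]
orientation: [1.494, 1.644, -0.854]
ft_force: [0.3, 0.2, 0.1]
gripper_width: 1.002
gripper_force: 0.0
```

Call:
step_arm([
  {"x":0,"y":0,"z":0,"rx":0,"ry":7.5,"rz":0,"grip":-1},
  {"x":0,"y":0,"z":0,"rx":0,"ry":7.5,"rz":0,"grip":-1},
  {"x":0,"y":0,"z":0,"rx":0,"ry":7.5,"rz":0,"grip":-1},
  {"x":0,"y":0,"z":0,"rx":0,"ry":7.5,"rz":0,"grip":-1},
  {"x":0,"y":0,"z":0,"rx":0,"ry":7.5,"rz":0,"grip":-1},
  {"x":0,"y":0,"z":0,"rx":0,"ry":7.5,"rz":0,"grip":-1},
  {"x":0,"y":0,"z":0,"rx":0,"ry":7.5,"rz":0,"grip":-1},
  {"x":0,"y":0,"z":0,"rx":0,"ry":7.5,"rz":0,"grip":-1},
  {"x":0,"y":0,"z":0,"rx":0,"ry":0,"rz":0,"grip":-1},
])

```text
time: 9.95
tcp_pos: [466.7, 149.6, 235.6]
orientation: [-2.119, -2.317, -0.007]
ft_force: [-0.2, -0.4, 0.4]
gripper_width: 0.998
gripper_force: 0.0
```

Run:
```python
from h import *
s=st(); rel(s); d=cam('top'); cv2.imwrite('pics/t2.png',d['frame'])
hsv=cv2.cvtColor(d['frame'],cv2.COLOR_BGR2HSV)
m=((hsv[...,1]<60)&(d['frame'].max(2)>90)).astype('uint8'); 
n,l,stt,c=cv2.connectedComponentsWithStats(m)
for i in range(1,n):
    if 60<stt[i,4]<3000 and 280<c[i][0]<480:
        p=back(d,c[i],139)[0]-ctr; print(stt[i],c[i].round(1),(p@ex).round(1),(p@ey).round(1))
shift(s,-77.5,-98,180)
# predicted cap-top outline in top image vs its bbox
for o in ((-77.5,-98),(-77.5,-100)):
    q=[W(o[0]+22.5*np.cos(a),o[1]+22.5*np.sin(a),z) for z in(113,139) for a in np.linspace(0,6.28,60)]
    u=proj(d,q); print(o,u.min(0).round(1),u.max(0).round(1))
```

```text
9.95 [466.7 149.6 235.6] [[-0.089, 0.996, 0.002], [0.996, 0.089, 0.004], [0.004, 0.002, -1.0]] [-0.937  0.382  0.823  1.849 -0.326  1.047  0.105] [-0.2 -0.4  0.4] 0.9982560022770044 0.0
tray xyz [-188.1, -96.7, 235.6] tilt z->(-ex) 0.2 yaw err 0.5 y.Z 0.002
[433  78  16  16 202] [440.3  85.4] 163.0 103.7
[293  92  16  15 196] [300.2  99.1] -71.3 104.0
[305 149  21  25 285] [314.7 159. ] -57.4 0.6
[449 197  17  17 225] [456.9 205.1] 163.0 -98.3
[294 206  29  29 663] [308.2 220. ] -77.4 -97.9
tool shift m [-0.1109 -0.0004  0.0552]
(-77.5, -98) [294.2 206.2] [322.5 235.2]
(-77.5, -100) [294.3 207.4] [322.6 236.4]
```

Call:
step_arm([
  {"x":-0.037,"y":0,"z":0,"rx":0,"ry":0,"rz":0,"grip":-1},
  {"x":-0.037,"y":0,"z":0,"rx":0,"ry":0,"rz":0,"grip":-1},
  {"x":-0.037,"y":0,"z":0.02,"rx":0,"ry":0,"rz":0,"grip":-1},
  {"x":0,"y":0,"z":0.02,"rx":0,"ry":0,"rz":0,"grip":-1},
  {"x":0,"y":0,"z":0,"rx":0,"ry":0,"rz":0,"grip":-1},
])

```text
time: 10.5
tcp_pos: [475.4, 44.9, 191.8]
orientation: [-2.106, -2.327, 0.009]
ft_force: [-0.8, 0.5, 0.6]
gripper_width: 0.996
gripper_force: 0.0
```

Run:
```python
from h import *
s=st(); rel(s); d=cam('wrist')
im=np.clip(d['frame']*1.3,0,255).astype('uint8')
for r,z in((22.5,139),(28,5)):
    q=proj(d,[W(-77.5+r*np.cos(a),-98+r*np.sin(a),z) for a in np.linspace(0,6.28,40)])
    cv2.polylines(im,[q.round().astype('int32')],True,(0,255,0) if z>100 else (255,0,255),1)
cv2.imwrite('pics/w3.png',im); shift(s,-77.5,-98,108)
```

```text
10.5 [475.4  44.9 191.8] [[-0.1, 0.995, -0.006], [0.995, 0.1, -0.002], [-0.002, -0.006, -1.0]] [-0.702  0.417  0.796  1.939 -0.363  0.94   0.371] [-0.8  0.5  0.6] 0.9960746214156571 0.0
tray xyz [-83.1, -98.3, 191.8] tilt z->(-ex) -0.1 yaw err -0.0 y.Z -0.006
tool shift m [-0.0054  0.0008  0.0838]
```

View pics/w3.png

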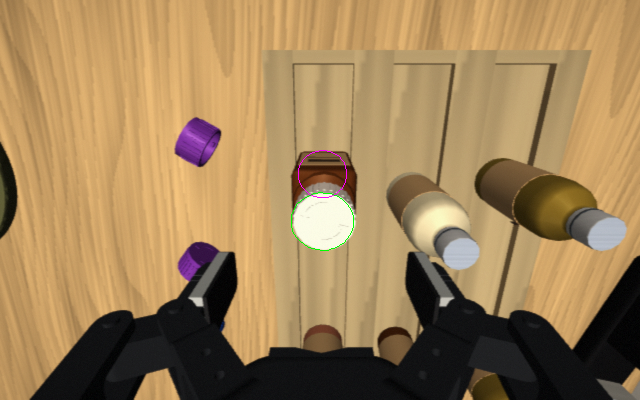

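The predicted cap ring falls exactly on the white cap at (323,220). I'll shift 5 mm and go down over it.

Call:
step_arm([
  {"x":-0.0054,"y":0.0005,"z":0.01,"rx":0,"ry":0,"rz":0,"grip":-1},
  {"x":0,"y":0,"z":0.025,"rx":0,"ry":0,"rz":0,"grip":-1},
  {"x":0,"y":0,"z":0.025,"rx":0,"ry":0,"rz":0,"grip":-1},
  {"x":0,"y":0,"z":0.016,"rx":0,"ry":0,"rz":0,"grip":-1},
  {"x":0,"y":0,"z":0,"rx":0,"ry":0,"rz":0,"grip":-1},
  {"x":0,"y":0,"z":0,"rx":0,"ry":0,"rz":0,"grip":-1},
])

```text
time: 11.15
tcp_pos: [478.5, 39.5, 118.6]
orientation: [2.106, 2.331, -0.0]
ft_force: [-0.6, 0.2, 0.5]
gripper_width: 1.0
gripper_force: 0.0
```

Run:
```python
from h import *
s=st(); rel(s); shift(s,-77.5,-98,111)
```

```text
11.15 [478.5  39.5 118.6] [[-0.101, 0.995, 0.0], [0.995, 0.101, -0.0], [-0.0, 0.0, -1.0]] [-0.611  0.511  0.708  2.035 -0.478  0.763  0.489] [-0.6  0.2  0.5] 1.000237714625535 0.0
tray xyz [-77.5, -95.8, 118.6] tilt z->(-ex) -0.0 yaw err -0.1 y.Z 0.0
tool shift m [ 0.0001 -0.0022  0.0076]
```

Call:
step_arm([
  {"x":0,"y":-0.0022,"z":0.008,"rx":0,"ry":0,"rz":0,"grip":-1},
  {"x":0,"y":0,"z":0,"rx":0,"ry":0,"rz":0,"grip":-0.6},
  {"x":0,"y":0,"z":0,"rx":0,"ry":0,"rz":0,"grip":-0.3},
  {"x":0,"y":0,"z":0,"rx":0,"ry":0,"rz":0,"grip":0},
  {"x":0,"y":0,"z":0,"rx":0,"ry":0,"rz":0,"grip":1},
  {"x":0,"y":0,"z":0,"rx":0,"ry":0,"rz":0,"grip":1},
  {"x":0,"y":0,"z":0,"rx":0,"ry":0,"rz":0,"grip":1},
  {"x":0,"y":0,"z":0,"rx":0,"ry":0,"rz":0,"grip":1},
])

```text
time: 11.95
tcp_pos: [476.8, 38.9, 110.8]
orientation: [2.107, 2.329, 0.002]
ft_force: [1.8, 0.7, 5.5]
gripper_width: 0.513
gripper_force: 61.1
```

Run:
```python
from h import *
s=st(); rel(s)
```

```text
11.95 [476.8  38.9 110.8] [[-0.1, 0.995, 0.002], [0.995, 0.1, 0.0], [-0.0, 0.002, -1.0]] [-0.602  0.519  0.697  2.049 -0.492  0.74   0.502] [1.8 0.7 5.5] 0.513213447550693 61.13928730599582
tray xyz [-77.0, -97.5, 110.8] tilt z->(-ex) -0.0 yaw err -0.1 y.Z 0.002
```

Call:
step_arm([
  {"x":0,"y":0,"z":0.002,"rx":0,"ry":0,"rz":0,"grip":1},
  {"x":0,"y":0,"z":0.002,"rx":0,"ry":0,"rz":0,"grip":1},
  {"x":0,"y":0,"z":0.002,"rx":0,"ry":0,"rz":0,"grip":1},
  {"x":0,"y":0,"z":0,"rx":0,"ry":0,"rz":0,"grip":1},
])

```text
time: 12.35
tcp_pos: [477.7, 39.0, 105.4]
orientation: [2.106, 2.328, 0.005]
ft_force: [1.5, 2.1, 14.1]
gripper_width: 0.512
gripper_force: 62.4
```

Call:
step_arm([
  {"x":0,"y":0,"z":0.0015,"rx":0,"ry":0,"rz":0,"grip":1},
  {"x":0,"y":0,"z":0.0015,"rx":0,"ry":0,"rz":0,"grip":1},
  {"x":0,"y":0,"z":0,"rx":0,"ry":0,"rz":0,"grip":1},
])

```text
time: 12.65
tcp_pos: [478.0, 39.1, 104.9]
orientation: [2.107, 2.328, 0.01]
ft_force: [-6.7, 2.4, 46.4]
gripper_width: 0.514
gripper_force: 65.9
```

Call:
step_arm([
  {"x":0,"y":0,"z":-0.0016,"rx":0,"ry":0,"rz":0,"grip":1},
  {"x":0,"y":0,"z":0,"rx":0,"ry":0,"rz":0,"grip":1},
])

```text
time: 12.85
tcp_pos: [477.8, 39.0, 105.1]
orientation: [2.106, 2.328, 0.007]
ft_force: [-2.8, 1.5, 25.7]
gripper_width: 0.515
gripper_force: 63.7
```

Pressed at 26 N. Now I'll twist anticlockwise seen from above, which is negative tool rz.

Call:
step_arm([
  {"x":0,"y":0,"z":0,"rx":0,"ry":0,"rz":-6,"grip":1},
  {"x":0,"y":0,"z":0,"rx":0,"ry":0,"rz":-6,"grip":1},
  {"x":0,"y":0,"z":0,"rx":0,"ry":0,"rz":-6,"grip":1},
  {"x":0,"y":0,"z":0,"rx":0,"ry":0,"rz":0,"grip":1},
])

```text
time: 13.25
tcp_pos: [478.4, 38.9, 105.1]
orientation: [1.711, 2.63, 0.007]
ft_force: [0.8, 0.7, 22.7]
gripper_width: 0.513
gripper_force: 63.3
```

Run:
```python
from h import *
s=st(); rel(s); print(np.round(s['ft_torque'],2))
```

```text
13.25 [478.4  38.9 105.1] [[-0.406, 0.914, 0.006], [0.914, 0.406, 0.002], [-0.001, 0.006, -1.0]] [-0.534  0.503  0.59   2.055 -0.432  0.7    0.752] [ 0.8  0.7 22.7] 0.5129702323112709 63.264955803751945
tray xyz [-76.9, -96.0, 105.1] tilt z->(-ex) 0.1 yaw err -18.3 y.Z 0.006
[0.2  0.03 0.04]
```

Call:
step_arm([
  {"x":0,"y":0,"z":0,"rx":0,"ry":0,"rz":-6,"grip":1},
  {"x":0,"y":0,"z":0,"rx":0,"ry":0,"rz":-6,"grip":1},
  {"x":0,"y":0,"z":0,"rx":0,"ry":0,"rz":-6,"grip":1},
  {"x":0,"y":0,"z":0,"rx":0,"ry":0,"rz":-6,"grip":1},
  {"x":0,"y":0,"z":0,"rx":0,"ry":0,"rz":0,"grip":1},
])

```text
time: 13.75
tcp_pos: [478.6, 38.9, 105.1]
orientation: [1.126, 2.927, 0.005]
ft_force: [0.0, 0.5, 21.3]
gripper_width: 0.512
gripper_force: 63.1
```

Call:
step_arm([
  {"x":0,"y":0,"z":0,"rx":0,"ry":0,"rz":-6,"grip":1},
  {"x":0,"y":0,"z":0,"rx":0,"ry":0,"rz":-6,"grip":1},
  {"x":0,"y":0,"z":0,"rx":0,"ry":0,"rz":-6,"grip":1},
  {"x":0,"y":0,"z":0,"rx":0,"ry":0,"rz":-6,"grip":1},
  {"x":0,"y":0,"z":0,"rx":0,"ry":0,"rz":0,"grip":1},
])

```text
time: 14.25
tcp_pos: [478.7, 39.1, 105.1]
orientation: [0.493, 3.097, 0.004]
ft_force: [1.6, 0.5, 20.7]
gripper_width: 0.514
gripper_force: 63.1
```

Run:
```python
from h import *
s=st(); rel(s); print(np.round(s['ft_torque'],2))
```

```text
14.25 [478.7  39.1 105.1] [[-0.951, 0.31, 0.006], [0.31, 0.951, 0.001], [-0.006, 0.003, -1.0]] [-0.368  0.46   0.337  2.053 -0.243  0.66   1.384] [ 1.6  0.5 20.7] 0.5140505336870348 63.05357703007758
tray xyz [-77.0, -95.7, 105.1] tilt z->(-ex) 0.0 yaw err -66.3 y.Z 0.003
[ 0.26 -0.16  0.02]
```

Call:
step_arm([
  {"x":0,"y":0,"z":-0.004,"rx":0,"ry":0,"rz":0,"grip":1},
  {"x":0,"y":0,"z":-0.005,"rx":0,"ry":0,"rz":0,"grip":1},
  {"x":0,"y":0,"z":-0.005,"rx":0,"ry":0,"rz":0,"grip":1},
  {"x":0,"y":0,"z":-0.005,"rx":0,"ry":0,"rz":0,"grip":1},
  {"x":0,"y":0,"z":0,"rx":0,"ry":0,"rz":0,"grip":1},
])

```text
time: 14.75
tcp_pos: [476.0, 38.7, 122.3]
orientation: [0.499, 3.101, -0.0]
ft_force: [1.0, -0.1, 0.1]
gripper_width: 0.513
gripper_force: 61.2
```

Run:
```python
from h import *
s=st(); rel(s); d=cam('scene')
im=cv2.resize(np.clip(d['frame'][130:280,240:420]*2.,0,255).astype('uint8'),None,fx=3.5,fy=3.5,interpolation=cv2.INTER_CUBIC)
cv2.imwrite('pics/s4.png',im)
```

```text
14.75 [476.   38.7 122.3] [[-0.95, 0.314, 0.0], [0.314, 0.95, -0.0], [-0.0, -0.0, -1.0]] [-0.383  0.434  0.354  2.034 -0.225  0.71   1.365] [ 1.  -0.1  0.1] 0.5133081476622168 61.15560030564666
tray xyz [-76.9, -98.4, 122.3] tilt z->(-ex) -0.0 yaw err -66.1 y.Z -0.0
```

View pics/s4.png

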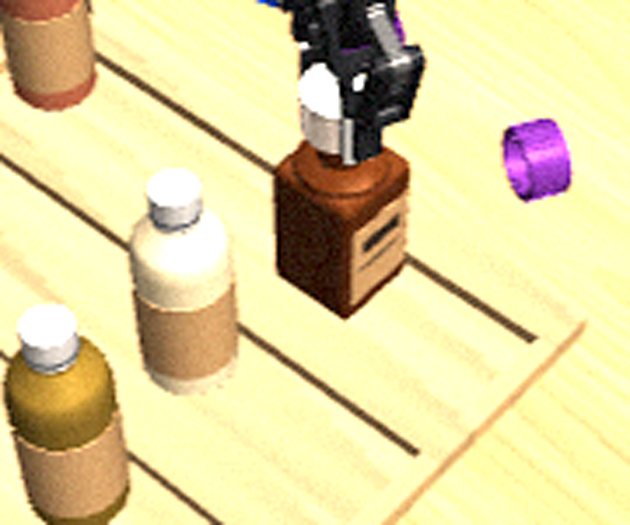

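The cap is free (no force) and the bottle stays standing. I'll raise it another 66 mm.

Call:
step_arm([
  {"x":0,"y":0,"z":-0.012,"rx":0,"ry":0,"rz":0,"grip":1},
  {"x":0,"y":0,"z":-0.018,"rx":0,"ry":0,"rz":0,"grip":1},
  {"x":0,"y":0,"z":-0.018,"rx":0,"ry":0,"rz":0,"grip":1},
  {"x":0,"y":0,"z":-0.018,"rx":0,"ry":0,"rz":0,"grip":1},
  {"x":0,"y":0,"z":0,"rx":0,"ry":0,"rz":0,"grip":1},
  {"x":0,"y":0,"z":0,"rx":0,"ry":0,"rz":0,"grip":1},
  {"x":0,"y":0,"z":0,"rx":0,"ry":0,"rz":0,"grip":1},
  {"x":0,"y":0,"z":0,"rx":0,"ry":0,"rz":0,"grip":1},
])

```text
time: 15.6
tcp_pos: [475.3, 38.9, 187.0]
orientation: [-0.499, -3.1, 0.001]
ft_force: [0.4, -0.4, 0.0]
gripper_width: 0.515
gripper_force: 61.2
```

Run:
```python
from h import *
s=st(); rel(s); d=cam('scene')
im=cv2.resize(np.clip(d['frame'][100:280,140:420]*2.,0,255).astype('uint8'),None,fx=2.8,fy=2.8,interpolation=cv2.INTER_CUBIC)
cv2.imwrite('pics/s5.png',im)
```

```text
15.6 [475.3  38.9 187. ] [[-0.95, 0.314, -0.002], [0.314, 0.95, -0.0], [0.002, -0.001, -1.0]] [-0.421  0.347  0.393  1.948 -0.169  0.881  1.311] [ 0.4 -0.4  0. ] 0.515233245424297 61.18604734539986
tray xyz [-77.1, -99.0, 187.0] tilt z->(-ex) -0.0 yaw err -66.1 y.Z -0.001
```

View pics/s5.png

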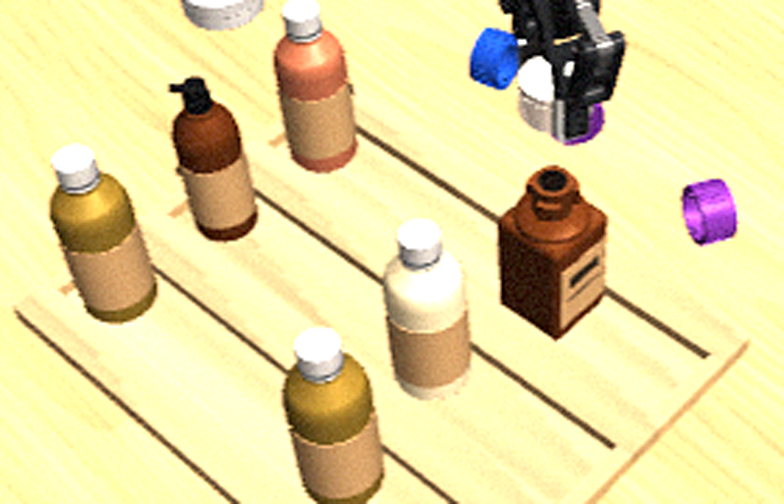

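The white cap is held level at (555,100) above the open mouth at (553,180), and all the bottles are standing. I'm handing it in.

```bash
python3 -c "
from rig import bot
print(bot.finish_job())"
```

```text
the job is handed in; nothing more can be done
None
```

The square bottle stands upright in its lane with its cap off, and the gripper holds the cap level about 5–6 cm straight above the open mouth; the other bottles are still standing and the job is handed in, though the hand-in returned no verdict.

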